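# Hook back the gate of the offcut pen

## Task

The little gate of the offcut pen is shut. Lift its steel latch bar by the red tab out over the catch on the shut post, swing the gate open to the yellow catch on the hold-open post and let the bar drop fully home in that catch, so that the gate stays open by itself against its spring. The yellow catch is clamped at a place that differs each time, so feel for its tall backstop and be gentle: never ram or press the bar hard on either catch, and leave the other things where they are.

Things in the scene. Friction and masses are not known exactly. Their poses are not given: they have to be found in the camera images.
- pen: Fixed low fenced timber pen (240 x 230 mm, fences 100 mm high, hinge post 136 mm high). Origin on the bench, on the gate's vertical hinge axis; x points along the shut gate towards the shut post, z up; the gate swings from x towards y (outwards), about z.
- gate (a joint): Swing of the gate, rad: 0 shut, grows as it opens (anticlockwise from above), end 1.6. Slatted pale gate reaching 180 mm from the hinge axis, 16 mm thick, top at z 138 mm, 0.6 kg. A spring always pulls it shut: 0.15 N m when shut, 0.5 N m at 1.35 rad; let go unlatched, it swings shut.
- latch_bar (a joint): Lift angle of the latch bar, rad: 0 down (level on the gate's top), grows as lifted, hard end at 0.30. Steel bar 10 mm thick, 14 mm high, about 0.25 kg, along the gate's mid-plane, 15 to 213 mm from the hinge axis, underside at z 140 mm when down. It falls by its own weight.
- pivot (a point): Level pin, square to the gate, on which the latch bar turns: on the gate, 30 mm from the hinge axis, z 147 mm. Axes of the gate: x from the hinge axis to its free end, y square to it on the opening side, z up.
- tab (a point): Grip point of the red tab standing up from the bar: tab 10 mm thick (square to the gate), 26 mm long along the bar, top 57 mm above the pivot. The point lies 100 mm along the bar from the pivot and 40 mm above it. Pinch it from above, a finger on each side of the gate's plane. x along the bar away from the pivot, y square to the gate, z up the tab; it tilts with the bar.
- shut_post: Fixed timber post at the free end of the shut gate; origin on the bench 210 mm from the hinge axis. On top a dark steel catch: a notch 16 mm wide for the bar between two lips 8 mm thick, 187 to 207 mm from the hinge axis, tops at z 158 mm; the bar lifted over 0.13 rad is clear of them.
- hold_post: Fixed timber post with an aluminium plate on top, 125 mm wide. Origin on the bench, 215 mm from the hinge axis at 1.35 rad of gate swing; x points away from the hinge axis, y on in the opening direction. It carries the yellow catch, which does not give. It must not be pressed with more than 15 N.
- hold_mark (a point): Mid-mark on the hold-open post's plate, z 129 mm, 200 mm from the hinge axis at 1.35 rad of swing. The yellow catch is NOT measured: it is clamped anywhere along the plate, so that its notch's middle is at 1.23 to 1.47 rad of gate swing. Notch: 16 mm wide, floor at z 135 mm. Let go in it, the bar drops to 0 and the spring draws it against the lip.
- hold_plate (a point): Top middle of the same plate, 217 mm from the hinge axis. The catch on it spans 186 to 208 mm from the axis: on the shut side a lip 8 mm thick, top z 158 mm, passed by the bar lifted over 0.13 rad; then the notch; then a tall backstop, top z 206 mm, that the lifted bar cannot pass and meets with its side. Against it, the notch's middle is 3 mm (0.015 rad of swing) back.
- offcut_a: Bystander: pale wood block 90 x 45 x 40 mm inside the pen. Origin: middle of its underside.
- offcut_b: Bystander: brown wood block 60 x 60 x 50 mm inside the pen. Origin: middle of its underside.
- branch_slice: Bystander: round bark-edged slice, 70 mm across, 25 mm thick, inside the pen. Origin: middle of its underside.
- mallet: Bystander: hammer, 260 mm long, lying on the bench to the robot's left. Origin: middle of its underside.
- glue: Bystander: yellow bottle with red cap, 60 mm across, 150 mm tall, to the left. Origin: middle of its underside.
- mug: Bystander: blue mug, 80 mm across, 90 mm tall, to the right. Origin: middle of its underside.
- wax_tin: Bystander: green tin, 80 mm across, 50 mm tall, to the right. Origin: middle of its underside.
- bench_brush: Bystander: brush lying on the bench to the right. Origin: middle of its underside.

How it is judged:
On the way, in this order (a step that is already met when the one before it is completed fails the run):
1. the latch bar is lifted clear of the catch on the shut post with the gate still shut (value of joint latch_bar above 0.12 rad and value of joint gate below 0.08 rad), for 0.1 s.
2. the gate is swung well open with the bar up (value of joint gate above 1.1 rad and value of joint latch_bar above 0.1 rad), for 0.1 s.
At the end, for the whole second after the job is handed in: The gate stands open by itself at the yellow catch (gate between 1.18 and 1.52 rad), the latch bar has dropped fully home (under 0.04 rad), and both are at rest (under 0.05 rad/s) (value of joint gate between 1.18 and 1.52 rad and value of joint latch_bar below 0.04 rad and velocity of joint gate between -0.05 and 0.05 rad/s and velocity of joint latch_bar between -0.05 and 0.05 rad/s); the robot touches nothing.
It fails at once if the hold-open post or its catch is pressed or struck with more than 15 N (contact force between hold_post and anything else above 15 N).
It fails at once if the shut post or its catch is pressed or struck with more than 15 N (contact force between shut_post and anything else above 15 N).
It fails at once if a bystander is moved by more than 30 mm (distance of any of offcut_a, offcut_b, branch_slice, mallet, glue, mug, wax_tin, bench_brush from where it was at the start of the episode above 0.03 m).
It also fails if it takes over 64 s, if anything falls off the work surface, if the arm or the gripper's body presses on something with over 40 N, if the wrist force passes 120 N, or if a joint passes its speed limit or range.

## Robot

A 6-joint arm with a two-finger parallel gripper is mounted at the origin on the work surface. World frame = base frame: x ahead of the robot, y to its left, z up, the work surface at z = 0. Lengths are in m, angles in rad, forces in N, time in s.
With the tool pointing down it reaches from about 0.35 to 0.85 m from the base axis. Payload 8.1 kg.
Tool frame: the origin (TCP) lies on the centre line of the jaws, within the pads' length; the fingertips stand 11 mm ahead of it and the grasp point (between the pads) lies 8 mm behind it; z points along the fingers, y is the line along which they close (so a half turn about z gives the same grasp; the last joint's range is limited). The gripper opens to 93 mm and grips with 3 to 60 N. Pads are 15 mm wide; open, the fingers measure 128 mm over their backs; the gripper's body (75 mm by 188 mm) begins 65 mm behind the grasp point.
Start: joints at [1.251, 0.13, 1.488, -0, 1.523, -0.085], TCP at [0.14, 0.584, 0.23] pointing down, gripper open.
Joint ranges: [-2.96, 2.96], [-0.89, 2.26], [0.02, 2.5], [-1.34, 4.48], [0, 2.73], [-2.66, 2.66]. Speed limits (rad/s): [2.39, 2.39, 2.79, 3.14, 3.14, 3.14].

## Interface

Orientations are given as a unit quaternion [x, y, z, w].
In Python, from plant import manip, imaging gives the robot as it stands. The module is installed in compiled form; this text tells all that it offers.
- The arm moves only by the tool send_rows, never from a script. Its argument "motion" is a list of rows, each a list of 7 numbers: the turn, a rotation vector about the tool's x, y, z in units of 6 degrees (1.0 is 6 degrees), then the shift along the tool's x, y, z in units of 30 mm (1.0 is 30 mm), then the finger opening in mm, from 0 to 93. In form: [[wx, wy, wz, dx, dy, dz, gripper], ...]. A call has 1 to 20 rows; each row is the pose to reach, as a shift and turn from the pose commanded when the call began, along the tool's axes at that moment; what a row does not reach only later rows make up. A row lasts 1/10 s, in which the tool goes at most 50 mm and 8.59 degrees, less where a joint would pass 70% of its speed; a pose out of reach is approached as far as the arm can. A call with a gripper value outside its range is refused whole. The fingers move at their own pace and stop on an object; the grip force is fixed at half the most. Time passes only in rows, so rows that repeat a pose let the fingers close. It gives the time, the measured TCP pose, the force, the opening and the grip force at its end, in the units of the state.
- manip.state(): the state, without advancing time (a new reading comes with each control period).
- imaging.grab_frame(name): name is "scene" or "top" or "wrist"; returns a dict with "frame" (384x512x3 uint8, red, green, blue), "camera_matrix" (3x3 intrinsics, pixels), "world_to_cam" (4x4, takes a point from world to camera coordinates); the wrist camera has in their place "tool_from_camera" (4x4, takes a point from camera to tool coordinates, whose origin is the TCP and whose axes are the flange's). Camera axes: x right, y down, z forward; pixel columns grow to the right and rows downward; lengths in m; the calibration is good to about 2 mm. A picture is of the moment at which its call begins: read the wrist's pose just before it. There is no depth.
- manip.hand_in(): hands the job in; it is judged then, once.
The state is a dict: "clock": time; "q": joint angles; "qd": joint speeds; "joint_efforts": joint torques, N m; "position": TCP position; "eef_rot": TCP orientation; "force": force on the tool from outside, world axes, zero at the start; "ft_torque": the same for the moment, N m; "width": finger opening in m; "gripper_force": force on a finger pad.
Only numpy, scipy, OpenCV 4.12 (cv2) and the standard library are available. Lean on these libraries where they do the work, as an engineer would, in place of code of your own. Each camera call takes 0.05 s, during which the arm holds its last target. There are 200 camera calls.

## Working session

There is one attempt and no reset: what is moved stays moved. The work goes in short steps, Python scripts to look and compute and a tool call to move; the robot and the scene stay as the last step left them, time stands still between calls to the robot, and variables do not carry over. Pictures are saved under pics/ and viewed, at most 10 in all, crops included, and the job is handed in when it is done.

Besides the shell and the picture viewer there is one more tool, called after "Emit:" by a JSON object that holds its "api" and its "payload", one argument or row to a line. send_rows: Moves the arm, as the interface text tells. Its arguments: {"type":"object","properties":{"motion":{"type":"array"}},"required":["motion"]}

```bash
mkdir -p pics
python3 - <<'E'
from plant import manip, imaging
import cv2,numpy as np
s=manip.state();print(s['clock'],s['position'],s['eef_rot'],s['width'],s['force'])
for n in('scene','top'):
    f=imaging.grab_frame(n);cv2.imwrite(f'pics/{n}0.png',cv2.resize(f['frame'][:,:,::-1],(800,600)))
    np.savez(f'{n}0.npz',**f)
    print(n,f['camera_matrix'].round(1).tolist(),f['world_to_cam'].round(3).tolist())
    h=cv2.cvtColor(f['frame'],cv2.COLOR_RGB2HSV)
    m=(((h[...,0]<8)|(h[...,0]>172))&(h[...,1]>140)&(h[...,2]>80)).astype(np.uint8)
    c=cv2.connectedComponentsWithStats(m)
    for st,ce in zip(c[2][1:],c[3][1:]):
        if st[4]>8: print('red',st,ce.round(1))
    m=((h[...,0]>20)&(h[...,0]<34)&(h[...,1]>150)&(h[...,2]>110)).astype(np.uint8)
    c=cv2.connectedComponentsWithStats(m)
    for st,ce in zip(c[2][1:],c[3][1:]):
        if st[4]>8: print('yel',st,ce.round(1))
E
```

```text
0.0 [0.13942072 0.5830315  0.22861934] [ 1.17131189e-01  9.93116050e-01 -8.76510117e-04 -1.68216271e-04] 0.09312524611791996 [-1.32599557  0.433962   -0.41506182]
scene [[384.7, 0.0, 254.8], [0.0, 384.7, 190.2], [0.0, 0.0, 1.0]] [[0.097, 0.995, 0.007, -0.042], [0.566, -0.049, -0.823, -0.179], [-0.818, 0.084, -0.568, 1.925], [0.0, 0.0, 0.0, 1.0]]
red [ 390  158   82   69 2156] [426.9 201.4]
red [240 188   4  14  26] [241.5 194. ]
red [384 193   8   7  40] [387.4 195.8]
yel [282 163   9  21  76] [284.8 172.9]
yel [372 201  21  31 448] [382.1 216.3]
top [[460.4, 0.0, 257.4], [0.0, 460.4, 188.7], [0.0, 0.0, 1.0]] [[-0.011, -1.0, -0.002, -0.01], [-0.995, 0.011, -0.098, 0.54], [0.098, 0.001, -0.995, 1.576], [0.0, 0.0, 0.0, 1.0]]
red [270 162   5   9  33] [272.1 166. ]
red [105 165  10   8  59] [109.3 168.6]
yel [107 163  17  18 156] [116.4 171.8]
yel [213 207   9  10  70] [217.6 211.8]
```

View pics/top0.png

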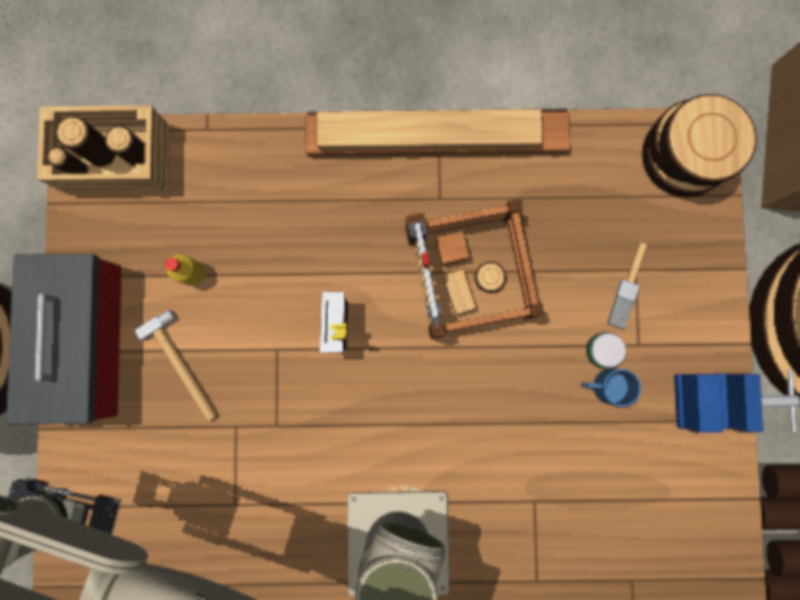

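View pics/scene0.png

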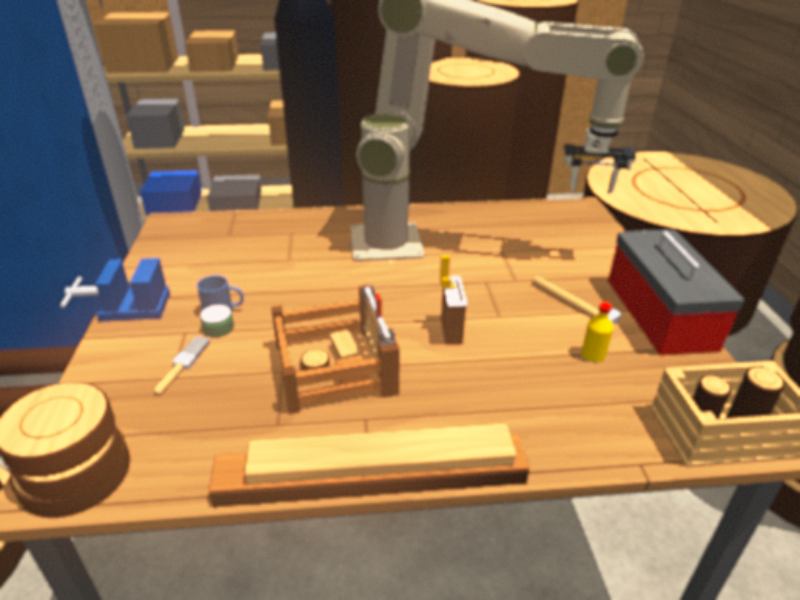

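```bash
cat > h.py <<'E'
import numpy as np,cv2
def ray(f,uv):
    K,T=f['camera_matrix'],f['world_to_cam'];R,t=T[:3,:3],T[:3,3]
    return -R.T@t, R.T@np.linalg.solve(K,[uv[0],uv[1],1.])
def onz(f,uv,z):
    c,d=ray(f,uv);return c+d*(z-c[2])/d[2]
def tri(rs):
    A=0;b=0
    for c,d in rs:
        d=d/np.linalg.norm(d);P=np.eye(3)-np.outer(d,d);A=A+P;b=b+P@c
    return np.linalg.solve(A,b)
E
python3 - <<'E'
from h import *
t=dict(np.load('top0.npz'));s=dict(np.load('scene0.npz'))
p=tri([ray(t,(272.1,166)),ray(s,(241.5,194))]);print('tab tri',p)
for z in(.19,.197,.204):print(z,onz(t,(272.1,166),z))
h=cv2.cvtColor(t['frame'],cv2.COLOR_RGB2HSV)
m=((h[...,1]<50)&(h[...,2]>150)).astype(np.uint8)
m[:, :195]=0;m[:,300:]=0;m[:120]=0;m[240:]=0
y=((h[...,0]>20)&(h[...,0]<34)&(h[...,1]>150)&(h[...,2]>110));y[:, :200]=0;y[:,230:]=0
c=cv2.connectedComponentsWithStats(m)
for i,(st,ce) in enumerate(zip(c[2][1:],c[3][1:]),1):
    if st[4]>15:print(st,ce.round(1),onz(t,ce,.129).round(4))
m2=((m>0)&(np.indices(m.shape)[1]<230))|y
pts=np.argwhere(m2)[:,::-1].astype(np.float32);r=cv2.minAreaRect(pts);b=cv2.boxPoints(r)
print('plate',r);c0=onz(t,r[0],.129);print(c0,[onz(t,q,.129).round(4).tolist() for q in b])
print('yellow base',onz(t,(217.6,211.8),.2),onz(t,(217.6,211.8),.16))
for T in [onz(t,(272.1,166),.2)]:
    d=(c0-T)[:2];w=.217*np.exp(1.35j)-.13;th=np.angle(complex(*d)/w)
    print('len',abs(w),np.linalg.norm(d),'th',th,'H',T[:2]-.13*np.array([np.cos(th),np.sin(th)]))
fr=t['frame'][110:240,190:360,::-1];cv2.imwrite('pics/crop1.png',cv2.resize(fr,None,fx=4.7,fy=4.6,interpolation=2))
E
```

```text
tab tri [ 0.59634926 -0.06354808  0.1807721 ]
0.19 [ 0.59497257 -0.06344368  0.19      ]
0.197 [ 0.5939385  -0.06322142  0.197     ]
0.204 [ 0.59290443 -0.06299915  0.204     ]
[266 143   6  19  61] [268.3 152.3] [ 0.6496 -0.0536  0.129 ]
[271 172   9  31 111] [275.2 187. ] [ 0.5348 -0.0744  0.129 ]
[204 187  16  39 434] [211.7 204.8] [0.4791 0.1322 0.129 ]
plate ((213.12843322753906, 205.93142700195312), (16.52935218811035, 38.40203094482422), 2.8624050617218018)
[0.47533975 0.1277458  0.129     ] [[0.415, 0.1576, 0.129], [0.5395, 0.1514, 0.129], [0.5362, 0.0976, 0.129], [0.4117, 0.1043, 0.129]]
yellow base [0.45269105 0.10703483 0.2       ] [0.45463579 0.11055549 0.16      ]
len 0.22722817324049102 0.22448351694751506 th 0.1828487849548225 H [ 0.46566247 -0.08676427]
```

View pics/crop1.png

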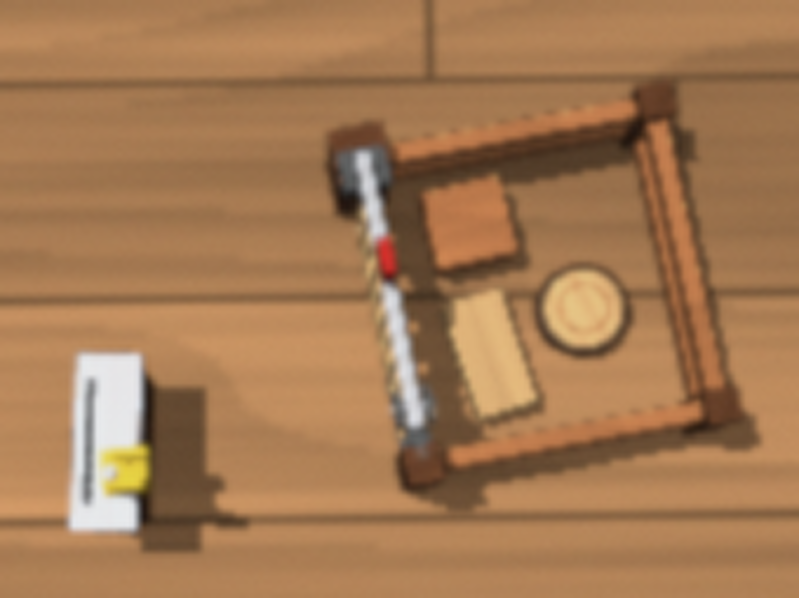

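Emit:
{"api": "send_rows", "payload": {
  "motion": [
    [0,0,1.3,-1,-0.87,-0.5,93],
    [0,0,2.6,-2,-1.74,-1,93],
    [0,0,3.9,-3,-2.6,-1.5,93],
    [0,0,5.2,-4,-3.5,-2,93],
    [0,0,6.5,-5,-4.4,-2.4,93],
    [0,0,7.8,-6,-5.2,-2.4,93],
    [0,0,9.1,-7,-6.1,-2.4,93],
    [0,0,10.4,-8,-7,-2.4,93],
    [0,0,11.7,-9,-7.9,-2.4,93],
    [0,0,13,-10,-8.7,-2.4,93],
    [0,0,14.3,-11,-9.6,-2.4,93],
    [0,0,15.6,-12,-10.5,-2.4,93],
    [0,0,16.9,-13,-11.4,-2.4,93],
    [0,0,18.2,-14,-12.2,-2.4,93],
    [0,0,19.5,-15,-13.1,-2.4,93],
    [0,0,20.8,-16,-14,-2.4,93],
    [0,0,22.1,-17,-14.9,-2.4,93],
    [0,0,23.4,-18,-15.7,-2.4,93],
    [0,0,24.7,-19,-16.6,-2.4,93],
    [0,0,26,-19.7,-17.4,-2.4,93]
  ]
}}

```text
clock: 2.1
position: [0.5937, -0.0635, 0.3007]
eef_rot: [0.996, 0.089, -0.001, -0.0]
force: [0.2, 0.9, -0.5]
width: 0.0931
gripper_force: 0.0
```

Emit:
{"api": "send_rows", "payload": {
  "motion": [
    [0,0,0,0,0,0,93],
    [0,0,0,0,0,0,93],
    [0,0,0,0,0,0,93]
  ]
}}

```text
clock: 2.4
position: [0.5925, -0.0608, 0.3014]
eef_rot: [0.996, 0.093, -0.0, -0.0]
force: [-0.6, -0.5, 0.5]
width: 0.0928
gripper_force: 0.0
```

Run:
```python
from plant import manip, imaging
from h import *
from scipy.spatial.transform import Rotation as R
s=manip.state();f=imaging.grab_frame('wrist')
cv2.imwrite('pics/w1.png',f['frame'][:,:,::-1])
M=R.from_quat(s['eef_rot']).as_matrix();W=np.eye(4);W[:3,:3]=M;W[:3,3]=s['position']
f['world_to_cam']=np.linalg.inv(W@f['tool_from_camera']);np.savez('w1.npz',**f)
print(s['clock'],s['position'],M.round(3).tolist(),s['q'],s['force']);print(f['camera_matrix'].tolist(),f['tool_from_camera'].round(3).tolist())
h=cv2.cvtColor(f['frame'],cv2.COLOR_RGB2HSV)
m=(((h[...,0]<6)|(h[...,0]>172))&(h[...,1]>160)&(h[...,2]>80)).astype(np.uint8)
c=cv2.connectedComponentsWithStats(m)
for st,ce in zip(c[2][1:],c[3][1:]):
    if st[4]>30: print('red',st,ce.round(1),onz(f,ce,.204),onz(f,ce,.19))
```

```text
2.4 [ 0.59250437 -0.06081825  0.30141158] [[0.983, 0.185, -0.001], [0.185, -0.983, 0.0], [-0.001, -0.001, -1.0]] [-1.88559483e-01  1.00717351e-01  1.39058718e+00  3.31777688e-04
  1.65098001e+00  1.19615018e+00] [-0.60676798 -0.45556523  0.45950397]
[[306.5345579297127, 0.0, 253.79263589572233], [0.0, 306.5345579297127, 186.66035889330865], [0.0, 0.0, 1.0]] [[0.0, -0.97, -0.242, 0.067], [1.0, 0.0, 0.0, -0.0], [-0.0, -0.242, 0.97, -0.155], [0.0, 0.0, 0.0, 1.0]]
red [252 164  12  36 348] [257.5 182.1] [ 0.60086094 -0.06215002  0.204     ] [ 0.59767573 -0.06292235  0.19      ]
```

View pics/w1.png

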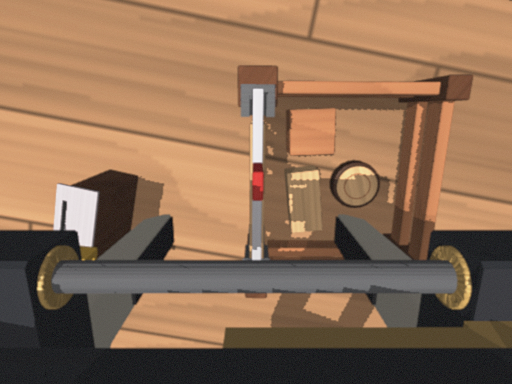

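Run:
```python
from h import *
f=dict(np.load('w1.npz'));h=cv2.cvtColor(f['frame'],cv2.COLOR_RGB2HSV)
for r in range(160,204,3):print(r,f['frame'][r,258].tolist(),end=' ')
print('\nlower',onz(f,(257.5,199.5),.204),'upper',onz(f,(257.5,163.5),.204),onz(f,(257.5,163.5),.154))
P=[]
for r in (92,100,110,120,130,140,150,208,216,224,232,240):
    row=f['frame'][r,235:285].astype(int);ok=np.where((row.max(1)-row.min(1)<25)&(row.min(1)>(175 if r<160 else 105)))[0]
    if len(ok):
        a=onz(f,(235+ok.mean(),r),.154);P.append(a[:2]);print(r,235+ok.min(),235+ok.max(),a[:2].round(4))
P=np.array(P);vx,vy,x0,y0=cv2.fitLine(P.astype(np.float32),cv2.DIST_HUBER,0,.001,.001).ravel();print(np.arctan2(vy,vx),x0,y0)
```

```text
160 [238, 236, 238] 163 [114, 72, 73] 166 [99, 34, 35] 169 [95, 26, 25] 172 [191, 61, 57] 175 [228, 71, 65] 178 [226, 67, 64] 181 [226, 73, 69] 184 [228, 71, 65] 187 [137, 46, 43] 190 [132, 43, 43] 193 [134, 43, 41] 196 [132, 44, 41] 199 [128, 41, 39] 202 [142, 143, 147] 
lower [ 0.58581459 -0.06502737  0.204     ] upper [ 0.61650749 -0.05915285  0.204     ] [ 0.60822944 -0.0613178   0.154     ]
92 253 262 [ 0.6753 -0.0485]
100 253 262 [ 0.6682 -0.0498]
110 253 262 [ 0.6591 -0.0516]
120 253 262 [ 0.6499 -0.0533]
130 253 262 [ 0.6406 -0.0551]
140 253 262 [ 0.6311 -0.0569]
150 253 261 [ 0.6214 -0.0583]
208 252 261 [ 0.5623 -0.0691]
216 252 261 [ 0.5537 -0.0707]
224 252 260 [ 0.5449 -0.0718]
232 252 260 [ 0.5361 -0.0735]
240 252 260 [ 0.5271 -0.0752]
0.17726997 0.60762537 -0.060793072
```

Emit:
{"api": "send_rows", "payload": {
  "motion": [
    [0,0,0.08,0.17,0.09,1,50],
    [0,0,0.08,0.17,0.09,2,40],
    [0,0,0.08,0.17,0.09,3,40],
    [0,0,0.08,0.17,0.09,3.6,40],
    [0,0,0.08,0.17,0.09,4.05,40],
    [0,0,0.08,0.17,0.09,4.05,40],
    [0,0,0.08,0.17,0.09,4.05,40]
  ]
}}

```text
clock: 3.15
position: [0.5987, -0.0629, 0.1811]
eef_rot: [0.996, 0.088, 0.0, 0.0]
force: [-0.3, 0.6, 0.4]
width: 0.0422
gripper_force: 0.0
```

Run:
```python
from plant import manip, imaging
import cv2
s=manip.state();print(s['clock'],s['position'],s['force'],s['width'])
f=imaging.grab_frame('wrist');cv2.imwrite('pics/w2.png',f['frame'][:,:,::-1])
```

```text
3.15 [ 0.59870995 -0.06290877  0.18113063] [-0.26537886  0.64702619  0.39403883] 0.042166735065620436
```

View pics/w2.png

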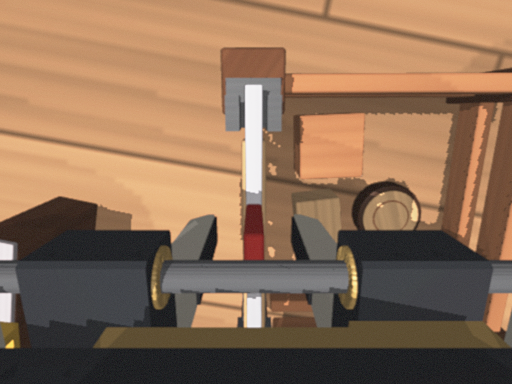

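The tab (col ~254) sits centred between the fingers and the bar is centred in the shut notch. I'll close the fingers.

Emit:
{"api": "send_rows", "payload": {
  "motion": [
    [0,0,0,0,0,0,20],
    [0,0,0,0,0,0,12],
    [0,0,0,0,0,0,8],
    [0,0,0,0,0,0,6],
    [0,0,0,0,0,0,6],
    [0,0,0,0,0,0,6],
    [0,0,0,0,0,0,6]
  ]
}}

```text
clock: 3.9
position: [0.5985, -0.0631, 0.1804]
eef_rot: [0.996, 0.088, 0.0, -0.0]
force: [-0.2, 0.5, 1.7]
width: 0.0096
gripper_force: 30.0
```

Emit:
{"api": "send_rows", "payload": {
  "motion": [
    [0,0.24,0,-0.03,0,-0.083,6],
    [0,0.48,0,-0.06,0,-0.167,6],
    [0,0.72,0,-0.09,0,-0.25,6],
    [0,0.95,0,-0.127,0,-0.33,6],
    [0,1.19,0,-0.163,0,-0.41,6],
    [0,1.43,0,-0.2,0,-0.487,6],
    [0,1.67,0,-0.244,0,-0.565,6],
    [0,1.91,0,-0.287,0,-0.643,6],
    [0,1.91,0,-0.287,0,-0.643,6],
    [0,1.91,0,-0.287,0,-0.643,6],
    [0,1.91,0,-0.287,0,-0.643,6]
  ]
}}

```text
clock: 5.0
position: [0.5901, -0.0648, 0.1998]
eef_rot: [0.991, 0.087, 0.1, -0.009]
force: [3.3, 4.3, 0.9]
width: 0.0098
gripper_force: 30.0
```

Run:
```python
from plant import manip, imaging
import cv2
from scipy.spatial.transform import Rotation as R
s=manip.state();print(s['clock'],s['position'],s['force'],s['width'],R.from_quat(s['eef_rot']).as_matrix().round(4).tolist())
f=imaging.grab_frame('wrist');cv2.imwrite('pics/w3.png',f['frame'][:,:,::-1])
```

```text
5.0 [ 0.59007661 -0.06477363  0.19975338] [3.26755015 4.32072818 0.93324964] 0.009810128733888965 [[0.9647, 0.1747, 0.1969], [0.1711, -0.9846, 0.0349], [0.2, -0.0, -0.9798]]
```

View pics/w3.png

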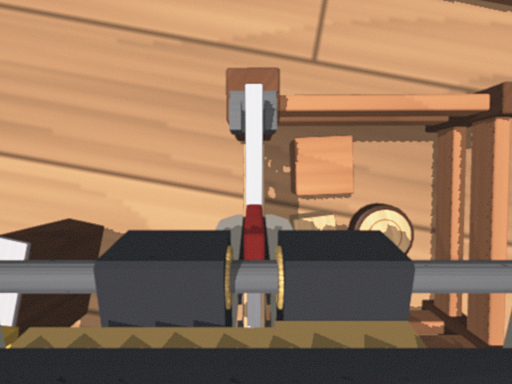

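Emit:
{"api": "send_rows", "payload": {
  "motion": [
    [0.096,0,-0.468,-0.005,-0.203,-0.001,6],
    [0.191,0,-0.936,-0.02,-0.406,-0.004,6],
    [0.287,0,-1.404,-0.045,-0.607,-0.009,6],
    [0.382,0,-1.872,-0.079,-0.807,-0.016,6],
    [0.478,0,-2.34,-0.124,-1.005,-0.025,6],
    [0.573,0,-2.808,-0.178,-1.201,-0.036,6],
    [0.669,0,-3.276,-0.241,-1.393,-0.049,6],
    [0.764,0,-3.744,-0.314,-1.582,-0.064,6],
    [0.86,0,-4.212,-0.396,-1.767,-0.081,6],
    [0.955,0,-4.68,-0.487,-1.948,-0.1,6],
    [1.051,0,-5.148,-0.587,-2.124,-0.12,6],
    [1.146,0,-5.616,-0.695,-2.294,-0.142,6],
    [1.146,0,-5.616,-0.695,-2.294,-0.142,6],
    [1.146,0,-5.616,-0.695,-2.294,-0.142,6]
  ]
}}

```text
clock: 6.45
position: [0.5573, -0.0008, 0.1998]
eef_rot: [0.921, 0.376, 0.093, -0.038]
force: [3.8, 4.0, -0.2]
width: 0.0098
gripper_force: 30.0
```

```bash
cat > st.py <<'E'
from plant import manip
import numpy as np
from scipy.spatial.transform import Rotation as R
s=manip.state();M=R.from_quat(s['eef_rot']).as_matrix();p=np.array(s['position'])
v=p[:2]-[.470,-.0855];yaw=np.arctan2(M[1,0],M[0,0]);a=np.arctan2(v[1],v[0])
F=np.array(s['force']);u=v/np.hypot(*v)
print('t',s['clock'],'p',p.round(4),'r',np.hypot(*v).round(4),'posang',a-.174,'yaw',yaw-.178,'tilt',M[2].round(3),'Frad',F[:2]@u,'Ftan',F[:2]@[-u[1],u[0]],'Fz',F[2],s['width'],s['q'].round(2),s['ft_torque'].round(2))
E
python3 st.py
```

```text
t 6.45 p [ 0.5573 -0.0008  0.1998] r 0.1216 posang 0.596106549550955 yaw 0.5976089982067989 tilt [ 0.2   0.   -0.98] Frad 5.475091625171006 Ftan 0.22771778995216607 Fz -0.21879439672333142 0.00977232752400398 [-0.2  -0.1   1.79  0.17  1.34  0.56] [ 0.5  -0.61 -0.26]
```

Emit:
{"api": "send_rows", "payload": {
  "motion": [
    [0.096,0,-0.468,-0.005,-0.203,-0.001,6],
    [0.191,0,-0.936,-0.02,-0.406,-0.004,6],
    [0.287,0,-1.404,-0.045,-0.607,-0.009,6],
    [0.382,0,-1.872,-0.079,-0.807,-0.016,6],
    [0.478,0,-2.34,-0.124,-1.005,-0.025,6],
    [0.573,0,-2.808,-0.178,-1.201,-0.036,6],
    [0.669,0,-3.276,-0.241,-1.393,-0.049,6],
    [0.764,0,-3.744,-0.314,-1.582,-0.064,6],
    [0.86,0,-4.212,-0.396,-1.767,-0.081,6],
    [0.955,0,-4.68,-0.487,-1.948,-0.1,6],
    [1.051,0,-5.148,-0.587,-2.124,-0.12,6],
    [1.051,0,-5.148,-0.587,-2.124,-0.12,6],
    [1.051,0,-5.148,-0.587,-2.124,-0.12,6]
  ]
}}

```text
clock: 7.75
position: [0.4997, 0.0327, 0.2]
eef_rot: [0.784, 0.612, 0.08, -0.062]
force: [3.4, 6.6, 0.9]
width: 0.0099
gripper_force: 30.0
```

```bash
python3 st.py
python3 - <<'E'
from plant import manip, imaging
from h import *
from scipy.spatial.transform import Rotation as R
s=manip.state();f=imaging.grab_frame('wrist');cv2.imwrite('pics/w4.png',f['frame'][:,:,::-1])
M=R.from_quat(s['eef_rot']).as_matrix();W=np.eye(4);W[:3,:3]=M;W[:3,3]=s['position']
f['world_to_cam']=np.linalg.inv(W@f['tool_from_camera']);np.savez('w4.npz',**f)
E
```

```text
t 7.75 p [0.4997 0.0327 0.2   ] r 0.1218 posang 1.1505871987536431 yaw 1.1480189041483957 tilt [ 0.201 -0.    -0.98 ] Frad 7.2223365449455645 Ftan -1.7012859020703712 Fz 0.9007681786992183 0.009948244690105107 [-0.19 -0.17  1.85  0.2   1.45  0.03] [ 1.04 -0.54 -0.31]
```

View pics/w4.png

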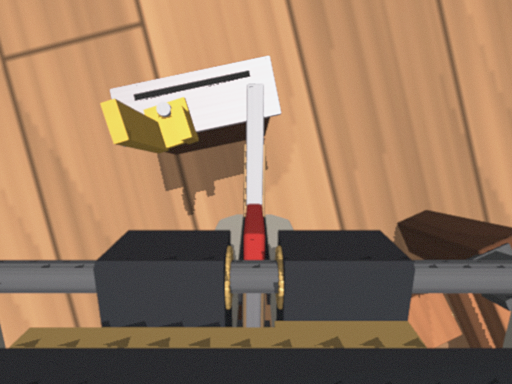

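Run:
```python
from h import *
f=dict(np.load('w4.npz'))
def g(uv,z):
    p=onz(f,uv,z);v=p[:2]-[.470,-.0855];return uv,np.hypot(*v).round(4),(np.arctan2(v[1],v[0])-.176).round(4)
for uv in[(186,98),(196,139),(172,100),(179,146)]:print('lip',g(uv,.158))
for uv in[(102,103),(116,101),(117,146),(130,143)]:print('back',g(uv,.206))
cv2.imwrite('pics/c4.png',cv2.resize(f['frame'][85:165,90:210,::-1],None,fx=6,fy=6,interpolation=cv2.INTER_CUBIC))
```

```text
lip ((186, 98), np.float64(0.2118), np.float64(1.3639))
lip ((196, 139), np.float64(0.1838), np.float64(1.361))
lip ((172, 100), np.float64(0.2127), np.float64(1.4083))
lip ((179, 146), np.float64(0.182), np.float64(1.4281))
back ((102, 103), np.float64(0.2078), np.float64(1.5333))
back ((116, 101), np.float64(0.2062), np.float64(1.499))
back ((117, 146), np.float64(0.1846), np.float64(1.5412))
back ((130, 143), np.float64(0.1836), np.float64(1.504))
```

View pics/c4.png

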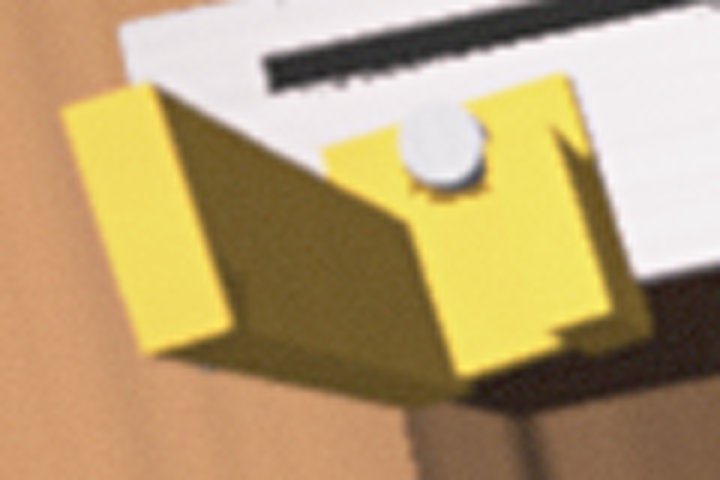

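Emit:
{"api": "send_rows", "payload": {
  "motion": [
    [0.096,0,-0.468,-0.005,-0.203,-0.001,6],
    [0.191,0,-0.936,-0.02,-0.406,-0.004,6],
    [0.287,0,-1.404,-0.045,-0.607,-0.009,6],
    [0.382,0,-1.872,-0.079,-0.807,-0.016,6],
    [0.43,0,-2.106,-0.1,-0.907,-0.02,6],
    [0.478,0,-2.34,-0.124,-1.005,-0.025,6],
    [0.516,0,-2.527,-0.144,-1.084,-0.029,6],
    [0.516,0,-2.527,-0.144,-1.084,-0.029,6],
    [0.516,0,-2.527,-0.144,-1.084,-0.029,6]
  ]
}}

```text
clock: 8.7
position: [0.4669, 0.0365, 0.1999]
eef_rot: [0.694, 0.712, 0.071, -0.073]
force: [1.6, 7.7, 1.4]
width: 0.0096
gripper_force: 30.0
```

```bash
python3 st.py
```

```text
t 8.7 p [0.4669 0.0365 0.1999] r 0.1221 posang 1.4222351612412276 yaw 1.4181465508926863 tilt [ 0.202 -0.    -0.979] Frad 7.64851236887409 Ftan -1.7948296860538848 Fz 1.4199111169828373 0.009601468323263265 [-0.19 -0.21  1.89  0.2   1.51 -0.23] [ 1.25 -0.41 -0.39]
```

Emit:
{"api": "send_rows", "payload": {
  "motion": [
    [0.008,0,-0.037,0,-0.016,0,6],
    [0.015,0,-0.075,0,-0.0325,0,6],
    [0.023,0,-0.112,0,-0.049,0,6],
    [0.031,0,-0.15,0,-0.065,0,6],
    [0.031,0,-0.15,0,-0.065,0,6]
  ]
}}

```text
clock: 9.2
position: [0.4649, 0.0365, 0.2]
eef_rot: [0.689, 0.718, 0.07, -0.073]
force: [1.8, 7.6, 1.9]
width: 0.0101
gripper_force: 30.0
```

Emit:
{"api": "send_rows", "payload": {
  "motion": [
    [0.008,0,-0.037,0,-0.016,0,6],
    [0.015,0,-0.075,0,-0.0325,0,6],
    [0.015,0,-0.075,0,-0.0325,0,6]
  ]
}}

```text
clock: 9.5
position: [0.464, 0.0364, 0.2]
eef_rot: [0.686, 0.721, 0.07, -0.074]
force: [0.4, 8.2, 1.5]
width: 0.0098
gripper_force: 30.0
```

```bash
python3 st.py
```

```text
t 9.5 p [0.464  0.0364 0.2   ] r 0.1221 posang 1.4463613489452365 yaw 1.4422904389224644 tilt [ 0.202 -0.    -0.979] Frad 8.191367313561942 Ftan -0.8422225780697672 Fz 1.4876091266837084 0.009752449569076487 [-0.19 -0.21  1.89  0.2   1.51 -0.25] [ 1.32 -0.34 -0.39]
```

Emit:
{"api": "send_rows", "payload": {
  "motion": [
    [0.008,0,-0.037,0,-0.016,0,6],
    [0.015,0,-0.075,0,-0.0325,0,6],
    [0.015,0,-0.075,0,-0.0325,0,6]
  ]
}}

```text
clock: 9.8
position: [0.463, 0.0364, 0.1999]
eef_rot: [0.683, 0.723, 0.069, -0.074]
force: [1.2, 8.6, 1.6]
width: 0.0102
gripper_force: 30.0
```

```bash
python3 st.py
```

```text
t 9.8 p [0.463  0.0364 0.1999] r 0.1221 posang 1.4545191685952599 yaw 1.450285502097653 tilt [ 0.202 -0.    -0.979] Frad 8.478557893705432 Ftan -1.6972746248237887 Fz 1.6440147637198654 0.010209337624375214 [-0.19 -0.21  1.89  0.2   1.52 -0.26] [ 1.26 -0.32 -0.36]
```

Emit:
{"api": "send_rows", "payload": {
  "motion": [
    [0.006,0,-0.028,0,-0.012,0,6],
    [0.011,0,-0.056,0,-0.024,0,6],
    [0.011,0,-0.056,0,-0.024,0,6]
  ]
}}

```text
clock: 10.1
position: [0.4622, 0.0363, 0.2]
eef_rot: [0.681, 0.725, 0.069, -0.074]
force: [0.9, 7.7, 2.2]
width: 0.0101
gripper_force: 30.0
```

```bash
python3 st.py
```

```text
t 10.1 p [0.4622 0.0363 0.2   ] r 0.1221 posang 1.4603535506682517 yaw 1.4561793734781023 tilt [ 0.202 -0.    -0.979] Frad 7.610646325458813 Ftan -1.37301966284773 Fz 2.222299142774901 0.010057332512754032 [-0.19 -0.21  1.89  0.2   1.52 -0.27] [ 1.28 -0.31 -0.34]
```

Emit:
{"api": "send_rows", "payload": {
  "motion": [
    [0.006,0,-0.028,0,-0.012,0,6],
    [0.011,0,-0.056,0,-0.024,0,6],
    [0.011,0,-0.056,0,-0.024,0,6]
  ]
}}

```text
clock: 10.4
position: [0.4615, 0.0363, 0.2]
eef_rot: [0.679, 0.727, 0.069, -0.074]
force: [0.4, 8.7, 2.4]
width: 0.0096
gripper_force: 30.0
```

```bash
python3 st.py
```

```text
t 10.4 p [0.4615 0.0363 0.2   ] r 0.1221 posang 1.4661713023312302 yaw 1.4621663786958605 tilt [ 0.202 -0.    -0.979] Frad 8.674963899127757 Ftan -0.9859272887066161 Fz 2.424998803182115 0.009585720695187606 [-0.19 -0.21  1.89  0.2   1.52 -0.27] [ 1.27 -0.29 -0.38]
```

Emit:
{"api": "send_rows", "payload": {
  "motion": [
    [0.006,0,-0.028,0,-0.012,0,6],
    [0.011,0,-0.056,0,-0.024,0,6],
    [0.011,0,-0.056,0,-0.024,0,6]
  ]
}}

```text
clock: 10.7
position: [0.4608, 0.0363, 0.2]
eef_rot: [0.676, 0.729, 0.069, -0.074]
force: [0.4, 8.5, 2.4]
width: 0.0101
gripper_force: 30.0
```

```bash
python3 st.py
python3 - <<'E'
from plant import imaging
import cv2
f=imaging.grab_frame('wrist');cv2.imwrite('pics/w5.png',f['frame'][:,:,::-1])
E
```

```text
t 10.7 p [0.4608 0.0363 0.2   ] r 0.1221 posang 1.472344499845399 yaw 1.4681898661881583 tilt [ 0.202 -0.    -0.979] Frad 8.420513874366682 Ftan -1.01054933687303 Fz 2.358318097537109 0.01007737036302468 [-0.19 -0.21  1.89  0.2   1.52 -0.28] [ 1.24 -0.29 -0.36]
```

View pics/w5.png

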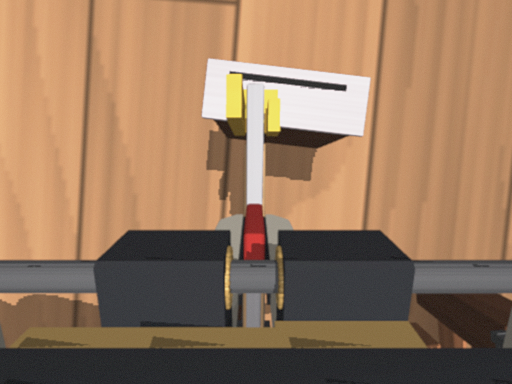

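Bar (cols 247–264) lies between the backstop (edge col ~243) and the lip (cols 266–279), about over the notch. I'll feel on for the backstop.

Emit:
{"api": "send_rows", "payload": {
  "motion": [
    [0.006,0,-0.028,0,-0.012,0,6],
    [0.011,0,-0.056,0,-0.024,0,6],
    [0.011,0,-0.056,0,-0.024,0,6]
  ]
}}

```text
clock: 11.05
position: [0.46, 0.0362, 0.1999]
eef_rot: [0.674, 0.732, 0.069, -0.075]
force: [-0.1, 7.4, 2.2]
width: 0.0098
gripper_force: 30.0
```

```bash
python3 st.py
```

```text
t 11.05 p [0.46   0.0362 0.1999] r 0.1221 posang 1.478364485288753 yaw 1.474165340654085 tilt [ 0.202 -0.    -0.979] Frad 7.35166781702743 Ftan -0.5299268812847262 Fz 2.2225829970408855 0.00975864564531942 [-0.19 -0.22  1.89  0.2   1.52 -0.29] [ 1.26 -0.35 -0.35]
```

Emit:
{"api": "send_rows", "payload": {
  "motion": [
    [0.004,0,-0.018,0,-0.008,0,6],
    [0.008,0,-0.037,0,-0.016,0,6],
    [0.008,0,-0.037,0,-0.016,0,6]
  ]
}}

```text
clock: 11.35
position: [0.4596, 0.0362, 0.2]
eef_rot: [0.673, 0.733, 0.068, -0.075]
force: [0.9, 7.6, 3.0]
width: 0.0098
gripper_force: 30.0
```

```bash
python3 st.py
```

```text
t 11.35 p [0.4596 0.0362 0.2   ] r 0.1221 posang 1.4820527242133268 yaw 1.4780661579701697 tilt [ 0.202 -0.    -0.979] Frad 7.500604518781232 Ftan -1.5208598393198085 Fz 3.0335491995849724 0.009819084273058831 [-0.19 -0.22  1.89  0.2   1.52 -0.29] [ 1.3  -0.32 -0.37]
```

Emit:
{"api": "send_rows", "payload": {
  "motion": [
    [0.004,0,-0.018,0,-0.008,0,6],
    [0.008,0,-0.037,0,-0.016,0,6],
    [0.008,0,-0.037,0,-0.016,0,6]
  ]
}}

```text
clock: 11.65
position: [0.4595, 0.0362, 0.2]
eef_rot: [0.671, 0.734, 0.069, -0.075]
force: [3.3, 8.3, 1.0]
width: 0.0101
gripper_force: 30.1
```

```bash
python3 st.py
```

```text
t 11.65 p [0.4595 0.0362 0.2   ] r 0.1221 posang 1.4830982055590265 yaw 1.4820397304187443 tilt [ 0.202  0.    -0.979] Frad 7.962200356134016 Ftan -3.9891485483256988 Fz 1.024218194170162 0.010128207783445035 [-0.19 -0.22  1.89  0.2   1.52 -0.29] [ 1.3  -0.68 -0.52]
```

Contact felt at about 1.483 (stall, Ftan jump). I'll back off 0.015 rad.

Emit:
{"api": "send_rows", "payload": {
  "motion": [
    [-0.011,0,0.056,0,0.024,0,6],
    [-0.023,0,0.112,0,0.049,0,6],
    [-0.034,0,0.168,0,0.073,0,6],
    [-0.034,0,0.168,0,0.073,0,6],
    [-0.034,0,0.168,0,0.073,0,6]
  ]
}}

```text
clock: 12.15
position: [0.4613, 0.0363, 0.1999]
eef_rot: [0.678, 0.728, 0.069, -0.074]
force: [0.8, 7.6, 2.1]
width: 0.0099
gripper_force: 30.1
```

```bash
python3 st.py
```

```text
t 12.15 p [0.4613 0.0363 0.1999] r 0.1221 posang 1.4678365170835286 yaw 1.4639742736844954 tilt [ 0.202 -0.    -0.979] Frad 7.530616370715373 Ftan -1.3834656032559138 Fz 2.090314529167837 0.009926047345378402 [-0.19 -0.21  1.89  0.2   1.52 -0.28] [ 1.25 -0.37 -0.38]
```

Lower gently to just above the lip height, then into the notch.

Emit:
{"api": "send_rows", "payload": {
  "motion": [
    [0,-0.24,0,0.025,0,0.085,6],
    [0,-0.477,0,0.05,0,0.17,6],
    [0,-0.716,0,0.072,0,0.255,6],
    [0,-0.955,0,0.094,0,0.339,6],
    [0,-1.07,0,0.102,0,0.382,6],
    [0,-1.07,0,0.102,0,0.382,6],
    [0,-1.07,0,0.102,0,0.382,6]
  ]
}}

```text
clock: 12.85
position: [0.4609, 0.0417, 0.1892]
eef_rot: [0.681, 0.731, 0.031, -0.033]
force: [0.2, 7.6, 2.2]
width: 0.0095
gripper_force: 30.0
```

```bash
python3 st.py
```

```text
t 12.85 p [0.4609 0.0417 0.1892] r 0.1275 posang 1.4684398809525456 yaw 1.4644337340797287 tilt [ 0.091 -0.    -0.996] Frad 7.565378956151496 Ftan -0.7492533993224325 Fz 2.2355163465815826 0.009531234303355328 [-0.09 -0.22  1.91  0.09  1.47 -0.17] [ 1.28 -0.27 -0.28]
```

Emit:
{"api": "send_rows", "payload": {
  "motion": [
    [0,-0.17,0,0.018,0,0.06,6],
    [0,-0.34,0,0.035,0,0.12,6],
    [0,-0.51,0,0.052,0,0.18,6],
    [0,-0.67,0,0.069,0,0.24,6],
    [0,-0.67,0,0.069,0,0.24,6],
    [0,-0.67,0,0.069,0,0.24,6]
  ]
}}

```text
clock: 13.45
position: [0.4607, 0.0444, 0.1821]
eef_rot: [0.681, 0.732, 0.007, -0.008]
force: [1.2, 8.2, -0.3]
width: 0.0098
gripper_force: 30.0
```

```bash
python3 st.py
```

```text
t 13.45 p [0.4607 0.0444 0.1821] r 0.1302 posang 1.4681762005529644 yaw 1.4645035440739609 tilt [ 0.021 -0.    -1.   ] Frad 8.124801409800263 Ftan -1.8134392926000562 Fz -0.2778279404066668 0.009846861345335182 [-0.03 -0.22  1.92  0.02  1.45 -0.11] [ 1.27 -0.21 -0.23]
```

Before releasing, ease the bar back to the lip so that it cannot snap.

Emit:
{"api": "send_rows", "payload": {
  "motion": [
    [0,0,0.038,0,0.017,0,6],
    [0,0,0.076,0,0.035,0,6],
    [0,0,0.115,0,0.052,0,6],
    [0,0,0.115,0,0.052,0,6]
  ]
}}

```text
clock: 13.85
position: [0.4624, 0.0444, 0.1822]
eef_rot: [0.686, 0.728, 0.007, -0.008]
force: [0.5, 9.0, 1.2]
width: 0.0101
gripper_force: 30.0
```

```bash
python3 st.py
```

```text
t 13.85 p [0.4624 0.0444 0.1822] r 0.1302 posang 1.4555446269496195 yaw 1.4518734801637814 tilt [ 0.021 -0.001 -1.   ] Frad 8.952607859673371 Ftan -1.0346198267934423 Fz 1.2090958825893596 0.010062662177603631 [-0.03 -0.22  1.91  0.02  1.45 -0.09] [ 1.35 -0.3  -0.26]
```

Another small nudge to feel the lip.

Emit:
{"api": "send_rows", "payload": {
  "motion": [
    [0,0,0.02,0,0.008,0,6],
    [0,0,0.037,0,0.017,0,6],
    [0,0,0.037,0,0.017,0,6]
  ]
}}

```text
clock: 14.15
position: [0.4627, 0.0445, 0.1822]
eef_rot: [0.687, 0.726, 0.007, -0.008]
force: [-0.2, 8.3, 2.4]
width: 0.0101
gripper_force: 30.0
```

```bash
python3 st.py
```

```text
t 14.15 p [0.4627 0.0445 0.1822] r 0.1302 posang 1.4529411089187894 yaw 1.4481487608802457 tilt [ 0.021 -0.001 -1.   ] Frad 8.322926248635154 Ftan -0.21751425924592135 Fz 2.3763308610901888 0.010093845176634897 [-0.03 -0.22  1.91  0.02  1.45 -0.09] [ 1.31 -0.2  -0.26]
```

Emit:
{"api": "send_rows", "payload": {
  "motion": [
    [0,0,0,0,0,0,11],
    [0,0,0,0,0,0,12],
    [0,0,0,0,0,0,14],
    [0,0,0,0,0,0,17],
    [0,0,0,0,0,0,22],
    [0,0,0,0,0,0,30],
    [0,0,0,0,0,0,40],
    [0,0,0,0,0,0,40],
    [0,0,0,0,0,0,40]
  ]
}}

```text
clock: 15.05
position: [0.4628, 0.0436, 0.182]
eef_rot: [0.687, 0.726, 0.006, -0.007]
force: [-0.9, 0.1, -0.3]
width: 0.0401
gripper_force: 0.0
```

Emit:
{"api": "send_rows", "payload": {
  "motion": [
    [0,0,0,0,0,-0.3,40],
    [0,0,0,0,0,-0.8,40],
    [0,0,0,0,0,-1.6,40],
    [0,0,0,0,0,-2.6,40],
    [0,0,0,0,0,-3.6,40],
    [0,0,0,0,0,-4,40],
    [0,0,0,0,0,-4,40],
    [0,0,0,0,0,-4,40]
  ]
}}

```text
clock: 15.85
position: [0.4629, 0.0413, 0.3012]
eef_rot: [0.687, 0.726, 0.006, -0.008]
force: [-0.5, 0.7, -0.1]
width: 0.0401
gripper_force: 0.0
```

```bash
python3 st.py
python3 - <<'E'
from plant import imaging
import cv2
f=imaging.grab_frame('wrist');cv2.imwrite('pics/w6.png',f['frame'][:,:,::-1])
E
```

```text
t 15.85 p [0.4629 0.0413 0.3012] r 0.127 posang 1.4523722865695397 yaw 1.4481750094427563 tilt [ 0.019 -0.002 -1.   ] Frad 0.6863049419306213 Ftan 0.4313977188886087 Fz -0.1029446580234259 0.04006038090670687 [-0.04 -0.26  1.73  0.02  1.67 -0.09] [-0.15  0.07  0.03]
```

View pics/w6.png

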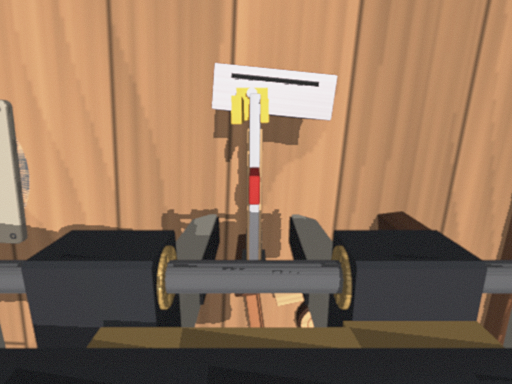

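The bar lies in the yellow notch against the lip (bar cols 250–259, lip 260–269, backstop 232–241). The gate stays open and the gripper is well clear, so I'll hand in.

```bash
python3 -c "
from plant import manip
print(manip.hand_in())"
```

```text
the job is handed in; nothing more can be done
None
```

The gate is open with the latch bar in the yellow catch, resting against its lip with the gripper clear. The job was handed in at about 16 s; the hand-in returned no verdict, so the result is unconfirmed.

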